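# Wipe and level the record-player shelf under the TV

## Robot

A 6-joint arm with a two-finger parallel gripper is mounted at the origin on the work surface. World frame = base frame: x ahead of the robot, y to its left, z up, the work surface at z = 0. Lengths are in m, angles in rad, forces in N, time in s.
With the tool pointing down it reaches from about 0.425 to 0.95 m from the base axis. Payload 3.5 kg.
Tool frame: the origin (TCP) lies between the finger pads; the fingertips stand 22 mm ahead of it and the grasp point (between the pads) lies 3 mm ahead of it (ctrl.nose_length is the z of the fingertips in the tool frame, in m); z points along the fingers, y is the line along which they close (so a half turn about z gives the same grasp; the last joint's range is limited). The gripper opens to 85 mm and grips with 20 to 120 N. Pads are 22 mm wide; open, the fingers measure 114 mm over their backs; the gripper's body (76 mm by 85 mm) begins 54 mm behind the grasp point. The pads swing forward as they close: fully open they stand 13 mm farther back than shut.
Start: joints at [1.11, 0.286, 1.577, -0, 1.279, -0.15], TCP at [0.206, 0.643, 0.253] pointing down, gripper open.
Joint ranges: [-2.77, 2.77], [-0.9, 2.22], [0.21, 2.48], [-1.53, 4.67], [0.24, 2.81], [-2.84, 2.84]. Speed limits (rad/s): [2.79, 2.79, 3.14, 3.14, 3.14, 3.14].

## Interface

Orientations are given as a unit quaternion [x, y, z, w].
In Python, from plant import ctrl gives the robot as it stands. The module is installed in compiled form; this text tells all that it offers.
- The arm moves only by the tool send_rows, never from a script. Its argument "rows" is text: rows parted by semicolons, each of 7 numbers parted by spaces: the turn, a rotation vector about the tool's x, y, z in fractions of the full range, 1 being 90 degrees, then the shift along the tool's x, y, z in a scale on which 1.0 is 750 mm, then the opening, from -1 (shut) to 1 (fully open). A call has 1 to 8 rows; each row is the pose to reach, as a shift and turn from the pose commanded when the call began, along the tool's axes at that moment; what a row does not reach only later rows make up. A row lasts 1/8 s, in which the tool goes at most 62.5 mm and 10.7 degrees, less where a joint would pass 70% of its speed; a pose out of reach is approached as far as the arm can. A shift or turn number past 1, either way, is cut back to 1. A call with a gripper value outside its range is refused whole. The fingers move at their own pace and stop on an object; "grip_force" is the grip in N (left out, the last holds). Time passes only in rows, so rows that repeat a pose let the fingers close. It gives the time, the measured TCP pose, the force, the opening and the grip force at its end, in the units of the state.
- ctrl.get_state(): the state, without advancing time (a new reading comes with each control period).
- ctrl.read_camera(name): name is "side" or "top" or "wrist"; returns a dict with "color" (384x512x3 uint8, red, green, blue), "fx", "fy", "cx", "cy" (pixels), "D" ([k1, k2, p1, p2, k3] as OpenCV has them; the pictures are not rectified), "extrinsics" (4x4, takes a point from world to camera coordinates). Camera axes: x right, y down, z forward; pixel columns grow to the right and rows downward; lengths in m; the calibration is good to about 2 mm. A picture is of the moment at which its call begins. There is no depth.
- ctrl.sign_off(): hands the job in; it is judged then, once.
Trained networks look in a picture, given as the dict that the camera call returned (one of the last four; its "shot" number tells which), for a name from the list of things; names that differ only in an ending like _2 or _b are one class to them, and where a whole thing is asked for, a point or a joint stands for the part that bears it (a point fixed in the world has none). Each returns a list of dicts, best first, with "p" (0 to 1); they miss things now and then, are a little off and sometimes report something else, mostly with a low value. They report only what shows in the picture. A call takes as long as a camera call. They do not tell look-alikes from the thing itself.
- ctrl.look_for(picture, target): "position" ([x, y, z] in m, in the coordinates of the camera as it stood for that picture, good to about 4 mm: the middle of the surface that is visible of it).
The state is a dict: "time": time; "qpos": joint angles; "dq": joint speeds; "joint_efforts": joint torques, N m; "eef_pos": TCP position; "tcp_rot": TCP orientation; "contact_force": force on the tool from outside, world axes, zero at the start; "wrist_torque": the same for the moment, N m; "opening": opening from 0.0 (shut) to 1.0 (fully open); "finger_force": force on a finger pad.
Only numpy, scipy, OpenCV 4.12 (cv2) and the standard library are available. Lean on these libraries where they do the work, as an engineer would, in place of code of your own. Each camera call takes 0.05 s, during which the arm holds its last target. There are 200 camera calls.

## Task

Plaster chips from drilling the TV bracket lie on the small dark record-player shelf: take the scraper block, wipe every chip off the shelf with it (keep the fingers off the chips) and set the block down on the cabinet top. Then lay the spirit level upright on the cleared shelf, lengthwise from the knob end towards the fixed feet, let go of it, and turn the knob of the screw foot until the bubble rests between its two lines. Finish by pressing the level firmly, not hard, down on the shelf with the fingers, bubble still between the lines, and stay like that - the job ends while you are still pressing - with the candy box, glasses, toothpick holder, nail clipper and remote left where they are.

Things in the scene. Friction and masses are not known exactly. Their poses are not given: they have to be found in the camera images.
- shelf: Dark wooden shelf: plate 200 (its x) x 280 (its y) x 18 mm, top 45 mm above the cabinet. Origin on the cabinet under its centre, z up; y points from the knob end to the end with two fixed rubber feet. It cannot be shoved, only tips, by the screw foot, about the line through the fixed feet (y = +110 mm); the knob end starts 2 to 4 mm low. Yaw within 0.2 rad.
- foot_grip (a point): Point on the upright axis of the screw foot's round steel knob, 38 mm across, 8 mm below its top; the knob spans 54 to 78 mm above the cabinet and stays at that height. Shelf x 0, y -110 mm. Turned clockwise seen from above (0.1 N m) it lifts that end of the shelf, 8.7 mrad of tilt per rad; 0.9 to 2.2 rad are needed. It stays where left.
- level: Aluminium bench spirit level, 160 mm long (its y), 46 wide (its x), 40 high, 0.45 kg. Origin: centre of its underside. Sides vertical, flat to 26 mm. The vial lies along y in an open notch in the middle of its -x edge (x -23 to -3, y -24 to +24, above 26 mm); the rest of the top is flat at 40 mm. Starts upright on the cabinet left or right of the shelf, long axis within 0.4 rad of world y.
- bubble (a joint): Swing of the bubble in rad: 0.04 rad is 1 mm along the level, 0 = the middle, positive towards the level's own +y. It runs to the higher end, 0.016 rad per mrad of tilt, up to 0.55, and settles in about 1 s. It is between the two black lines within +-0.08 (2 mm). With the level lengthwise on the shelf 1 rad of the knob moves it 0.139, clockwise towards the knob end.
- scraper: Scraper block: wooden grip 24 (its x) x 100 (its y) x 42 mm high on a dark rubber sole 36 x 130 x 18 mm, 60 mm high in all, 0.13 to 0.21 kg. Origin: centre of its underside. Starts standing on its sole on the cabinet, on the other side of the shelf from the level, long axis within 0.4 rad of world y.
- chip1: Loose piece of white plaster, 24 x 18 x 12 mm, 11 g, lying on the shelf. Origin at the centre of its underside. The chips lie within shelf x = -65 to 65 mm, y = -20 to 80 mm.
- chip2: Loose piece of white plaster, 20 x 22 x 14 mm, on the shelf; origin as chip1.
- chip3: Loose piece of white plaster, 26 x 16 x 12 mm, on the shelf; origin as chip1.
- chip4: Loose piece of white plaster, 22 x 20 x 13 mm, on the shelf; origin as chip1.
- candy_box: Bystander, to be left alone: closed round red plastic candy box with hinged lid, 180 across, 76 high, at the far side (mm). Origin at the centre of its underside.
- tumbler1: Bystander, to be left alone: empty glass tumbler, 72 across the rim, 95 high, standing left of the candy box (mm). Origin at the centre of its underside.
- tumbler2: Bystander, to be left alone: empty glass tumbler like the other, standing right of the candy box (mm). Origin at the centre of its underside.
- toothpicks: Bystander, to be left alone: white ceramic toothpick holder, 48 across, 56 high (picks reach 76), standing on the left (mm). Origin at the centre of its underside.
- clipper: Bystander, to be left alone: chrome nail clipper with spring lever, 58 x 14 x 17, lying on the right near the robot (mm). Origin at the centre of its underside.
- remote: Bystander, to be left alone: black remote control, 44 x 165 x 18, lying on the right (mm). Origin at the centre of its underside.
There are look-alikes about, which are no part of the job. Leave any purple look-alike of the level alone. There is more than one size of the scraper; the one meant has the size given above.

How it is judged:
On the way, in this order (a step that is already met when the one before it is completed fails the run):
1. the scraper block is brought down on the shelf with the chips (z of scraper in the frame of shelf between 0.035 and 0.055 m and horizontal distance between scraper and shelf below 0.16 m and contact force between the fingers and scraper above 1 N), for 0.1 s.
2. all four chips are off the shelf, down on the cabinet (height (world z) of each of chip1, chip2, chip3, chip4 below 0.035 m), for 0.2 s.
3. the block is set down on the cabinet top and the level lies lengthwise on the cleared shelf, let go (all of step 2 and height (world z) of scraper below 0.03 m and z of level in the frame of shelf between 0.041 and 0.049 m and x of level in the frame of shelf between -0.085 and 0.085 m and y of level in the frame of shelf between -0.06 and 0.09 m and angle between the y axis of level and the y axis of shelf, either way round below 0.2 rad and angle between level's own z axis and vertical below 0.1 rad and contact force between the fingers and level below 0.1 N and linear speed of level below 0.02 m/s), for 0.2 s.
4. the foot has been turned until the bubble rests between the lines (z of level in the frame of shelf between 0.041 and 0.049 m and x of level in the frame of shelf between -0.085 and 0.085 m and y of level in the frame of shelf between -0.06 and 0.09 m and angle between the y axis of level and the y axis of shelf, either way round below 0.2 rad and angle between level's own z axis and vertical below 0.1 rad and value of joint bubble between -0.08 and 0.08 rad and angle between shelf's own z axis and vertical below 0.007 rad), for 0.4 s.
At the end, for the whole second after the job is handed in: Chips off the shelf, scraper at rest on the cabinet top; level upright on the shelf within 0.2 rad of lengthwise, bubble within 2 mm of the middle, shelf within 7 mrad of level; fingers still pressing the level (5 to 40 N between level and shelf) (all of step 2 and all of step 4 and contact force between level and shelf between 5 and 40 N and contact force between the fingers and level above 2.5 N and height (world z) of scraper below 0.03 m and linear speed of each of scraper, level below 0.02 m/s); the arm keeps its last pose, push and grip.
It fails at once if a chip is touched with the fingers or arm instead of the scraper (contact force between any of the fingers, the arm and chip1 above 0.3 N or contact force between any of the fingers, the arm and chip2 above 0.3 N or contact force between any of the fingers, the arm and chip3 above 0.3 N or contact force between any of the fingers, the arm and chip4 above 0.3 N).
It fails at once if a bystander is moved more than 30 mm or tipped (distance of any of candy_box, tumbler1, tumbler2, toothpicks, clipper, remote from where it was at the start of the episode above 0.03 m or angle between any of candy_box, tumbler1, tumbler2, toothpicks's own z axis and vertical above 0.3 rad).
It also fails if it takes over 72 s, if anything falls off the work surface, if the arm or the gripper's body presses on something with over 40 N, if the wrist force passes 120 N, or if a joint passes its speed limit or range.

## Working session

There is one attempt and no reset: what is moved stays moved. The work goes in short steps, Python scripts to look and compute and a tool call to move; the robot and the scene stay as the last step left them, time stands still between calls to the robot, and variables do not carry over. Pictures are saved under pics/ and viewed, at most 10 in all, crops included, and the job is handed in when it is done.

Besides the shell and the picture viewer there is one more tool, called as name(argument=value, ...) on one line, values as JSON. send_rows: Moves the arm, as the interface text tells. Its arguments: {"type":"object","properties":{"rows":{"type":"string"},"grip_force":{"type":"number"}},"required":["rows"]}

```bash
mkdir -p pics; cat > h.py <<'E'
import numpy as np, cv2
from plant import ctrl
from scipy.spatial.transform import Rotation as R
def w(p,c): 
    E=np.array(c["extrinsics"]); return (np.linalg.inv(E)@np.r_[p,1])[:3]
def px(P,c):
    E=np.array(c["extrinsics"]);K=np.array([[c["fx"],0,c["cx"]],[0,c["fy"],c["cy"]],[0,0,1.]])
    return cv2.projectPoints(np.atleast_2d(np.array(P,float)),cv2.Rodrigues(E[:3,:3])[0],E[:3,3],K,np.array(c["D"],float))[0][:,0]
def ray(uv,c):
    E=np.array(c["extrinsics"]);K=np.array([[c["fx"],0,c["cx"]],[0,c["fy"],c["cy"]],[0,0,1.]])
    n=cv2.undistortPoints(np.array(uv,float).reshape(-1,1,2),K,np.array(c["D"],float))[:,0]
    d=np.c_[n,np.ones(len(n))]@E[:3,:3]; return -E[:3,:3].T@E[:3,3],d
def atz(uv,c,z):
    o,d=ray(uv,c); return o+d*((z-o[2])/d[:,2])[:,None]
def tri(u1,c1,u2,c2):
    o1,d1=ray([u1],c1);o2,d2=ray([u2],c2);A=np.c_[d1[0],-d2[0]];s=np.linalg.lstsq(A,o2-o1,rcond=None)[0]
    a=o1+d1[0]*s[0];b=o2+d2[0]*s[1];return (a+b)/2,np.linalg.norm(a-b)
def save(c,n): cv2.imwrite("pics/"+n+".png",c["color"][:,:,::-1])
E
python3 - <<'E'
from h import *
s=ctrl.get_state();print(s["tcp_rot"],s["contact_force"])
ims=[]
for n in("top","side"):
    c=ctrl.read_camera(n);ims.append(c);print(n,np.round(np.linalg.inv(c["extrinsics"]),2).tolist(),c["fx"])
    for t in("shelf","foot_grip","level","scraper","chip1","candy_box","tumbler1","toothpicks","clipper","remote"):
        for r in ctrl.look_for(c,t)[:5]:
            P=w(r["position"],c);print(t,round(r["p"],2),P.round(3),px(P,c)[0].round())
    save(c,n)
E
```

```text
[ 1.54789192e-01  9.87946802e-01 -1.13771223e-03 -3.57301201e-04] [ 0.22389104 -0.09932772  0.30189301]
top [[-0.02, -0.99, 0.14, 0.34], [-1.0, 0.02, -0.0, -0.04], [0.0, -0.14, -0.99, 1.48], [0.0, 0.0, 0.0, 1.0]] 491.356004850053
shelf 0.66 [0.524 0.028 0.041] [223. 200.]
level 0.78 [ 0.265 -0.339  0.038] [351. 286.]
level 0.66 [ 0.366 -0.534  0.037] [415. 249.]
level 0.55 [ 0.46  -0.338  0.042] [348. 219.]
scraper 0.63 [0.585 0.44  0.038] [ 86. 184.]
scraper 0.57 [0.495 0.345 0.055] [115. 212.]
scraper 0.52 [0.379 0.345 0.029] [117. 252.]
scraper 0.22 [ 0.347 -0.223  0.014] [309. 258.]
chip1 0.62 [0.571 0.081 0.056] [205. 184.]
chip1 0.59 [0.554 0.023 0.056] [225. 190.]
chip1 0.45 [0.48  0.049 0.055] [216. 215.]
candy_box 0.83 [0.792 0.009 0.069] [228. 110.]
tumbler1 0.95 [0.751 0.217 0.054] [159. 126.]
tumbler1 0.6 [ 0.734 -0.244  0.055] [313. 128.]
tumbler1 0.15 [ 0.683 -0.369  0.019] [353. 147.]
toothpicks 0.58 [0.677 0.355 0.047] [114. 152.]
remote 0.89 [ 0.68  -0.369  0.015] [353. 148.]
side [[0.99, -0.08, 0.06, 0.44], [-0.1, -0.69, 0.72, -1.01], [-0.02, -0.72, -0.69, 1.01], [0.0, 0.0, 0.0, 1.0]] 387.25088129779346
shelf 0.61 [0.527 0.009 0.045] [245. 185.]
foot_grip 0.64 [ 0.515 -0.084  0.079] [244. 197.]
level 0.9 [ 0.27  -0.349  0.041] [171. 276.]
level 0.69 [ 0.365 -0.547  0.041] [206. 336.]
level 0.57 [ 0.463 -0.353  0.036] [237. 272.]
scraper 0.75 [0.493 0.311 0.033] [230. 139.]
scraper 0.42 [0.586 0.43  0.021] [249. 124.]
candy_box 0.87 [ 0.79  -0.018  0.067] [319. 180.]
tumbler1 0.91 [ 0.723 -0.247  0.064] [315. 231.]
tumbler1 0.71 [0.743 0.197 0.068] [294. 144.]
toothpicks 0.49 [0.679 0.351 0.044] [272. 128.]
clipper 0.62 [ 0.344 -0.225  0.01 ] [197. 247.]
remote 0.96 [ 0.682 -0.378  0.019] [310. 275.]
```

```bash
python3 - <<'E'
import cv2
t=cv2.imread("pics/top.png");s=cv2.imread("pics/side.png")
cv2.imwrite("pics/t2.png",cv2.resize(t[90:300,60:440],None,fx=2.1,fy=2.1,interpolation=cv2.INTER_CUBIC))
cv2.imwrite("pics/s2.png",cv2.resize(s[100:360,140:370],None,fx=2.3,fy=2.3,interpolation=cv2.INTER_CUBIC))
E
```

```text
(no output)
```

View pics/t2.png

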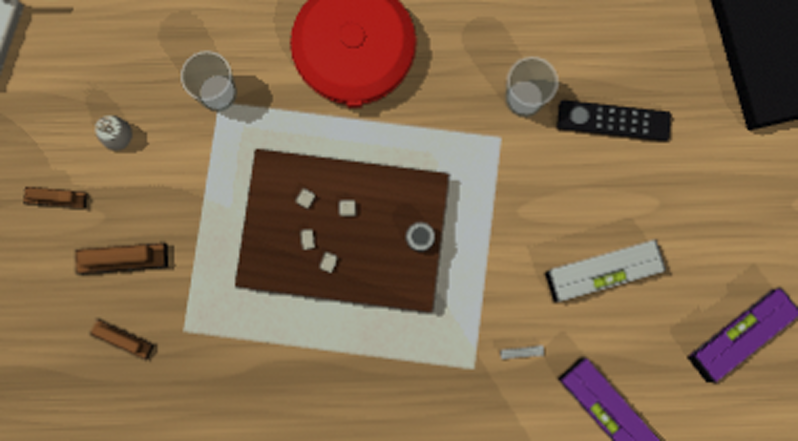

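View pics/s2.png

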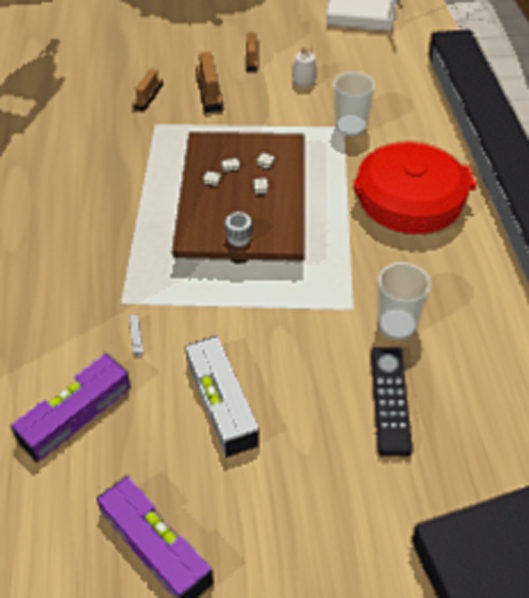

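The top crop shows the shelf (corners near crop (255,150), (448,173), (434,313), (236,287)) with the knob at (420,236) and 4 chips on its left half. The true scraper is the largest, at (123,258). The silver level is at (607,271) with its vial on the robot side; the purple ones are look-alikes. The side crop agrees.

```bash
cat >> h.py <<'E'
def plan(x,y,z,th,s=None):
    "world TCP target, th=yaw deg of tool y; prints turn (tool rotvec deg) and shift mm"
    s=s or ctrl.get_state();Rc=R.from_quat(s["tcp_rot"])
    best=None
    for k in(0,180):
        t=np.radians(th+k);Y=np.array([np.cos(t),np.sin(t),0]);Z=np.array([0,0,-1.]);M=np.c_[np.cross(Y,Z),Y,Z]
        v=np.degrees((Rc.inv()*R.from_matrix(M)).as_rotvec())
        if best is None or np.linalg.norm(v)<np.linalg.norm(best):best=v
    d=Rc.inv().apply(np.array([x,y,z])-s["eef_pos"])*1000
    print("turn",best.round(1),"shift",d.round(1),"t",s["time"],"q6",round(s["qpos"][5],2),"F",np.round(s["contact_force"],1))
E
python3 - <<'E'
from h import *
c=ctrl.read_camera("top")
T=lambda a:np.array(a,float)/2.1+[60,90]
print(atz(T([(255,150),(448,173),(434,313),(236,287)]),c,.043).round(3))
print("knob",atz(T([(420,236)]),c,.078))
print("chips",atz(T([(306,198),(347,208),(307,239),(328,262)]),c,.056).round(3))
print("lev",atz(T([(548,271),(656,241),(666,271),(558,301)]),c,.04).round(3))
plan(.42,.345,.25,3)
plan(.44,.345,.25,3)
E
```

```text
[[ 0.644  0.152  0.043]
 [ 0.604 -0.122  0.043]
 [ 0.407 -0.097  0.043]
 [ 0.45   0.179  0.043]]
knob [[ 0.51100463 -0.0790673   0.078     ]]
chips [[0.571 0.079 0.056]
 [0.556 0.021 0.056]
 [0.513 0.078 0.056]
 [0.48  0.049 0.056]]
lev [[ 0.462 -0.259  0.04 ]
 [ 0.5   -0.414  0.04 ]
 [ 0.458 -0.425  0.04 ]
 [ 0.419 -0.271  0.04 ]]
turn [-0.   0.  69.2] shift [-294.4 -218.1    3.3] t 1.15 q6 -0.15 F [-0.6 -0.3 -0.6]
turn [-0.   0.  69.2] shift [-313.4 -211.9    3.3] t 1.15 q6 -0.15 F [-0.6 -0.3 -0.6]
```

Careful with the scale: shifts go in shares of 750 mm and turns go in shares of 90 degrees. That gives: -313 mm / 750 = -0.4173, -212 mm / 750 = -0.2827, 69.2 degrees / 90 = 0.7689.

send_rows(rows="0 0 0.7689 -0.4173 -0.2827 0.004 1;0 0 0.7689 -0.4173 -0.2827 0.004 1;0 0 0.7689 -0.4173 -0.2827 0.004 1;0 0 0.7689 -0.4173 -0.2827 0.004 1;0 0 0.7689 -0.4173 -0.2827 0.004 1;0 0 0.7689 -0.4173 -0.2827 0.004 1;0 0 0.7689 -0.4173 -0.2827 0.004 1;0 0 0.7689 -0.4173 -0.2827 0.004 1")

```text
time: 2.15
eef_pos: [0.4402, 0.3443, 0.2505]
tcp_rot: [0.689, 0.725, 0.0, -0.0]
contact_force: [-0.8, 0.1, -0.4]
opening: 1.002
finger_force: 0.0
```

```bash
python3 - <<'E'
from h import *
c=ctrl.read_camera("wrist");save(c,"w1");print(np.linalg.inv(c["extrinsics"]).round(3).tolist(),c["fx"])
for r in ctrl.look_for(c,"scraper"):
    P=w(r["position"],c);print(round(r["p"],2),P.round(3),px(P,c)[0].round())
plan(.495,.345,.25,3)
E
```

```text
[[0.999, 0.05, 0.012, 0.437], [0.051, -0.965, -0.259, 0.409], [-0.001, 0.259, -0.966, 0.371], [0.0, 0.0, 0.0, 1.0]] 321.44333740107396
0.97 [0.384 0.356 0.036] [210. 160.]
0.82 [0.489 0.363 0.056] [313. 161.]
0.18 [0.671 0.36  0.043] [477. 173.]
turn [-0.  -0.   0.1] shift [-3.4 55.6  0.4] t 2.25 q6 0.43 F [0.6 0.4 0.8]
```

View pics/w1.png

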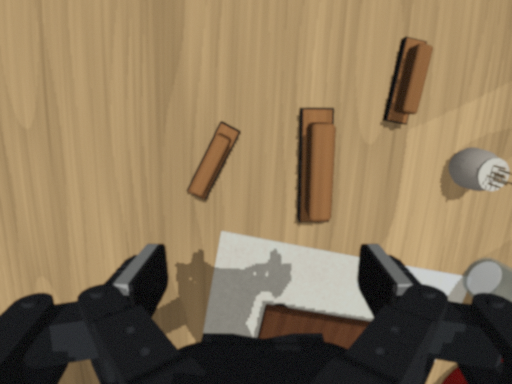

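The wrist view shows the big scraper in the middle, its grip top spanning about (309,122)–(335,124) to (330,220)–(307,220).

```bash
python3 - <<'E'
from h import *
c=ctrl.read_camera("wrist");t=ctrl.read_camera("top")
P=atz([(309,122),(335,124),(330,220),(307,220)],c,.06);print(P.round(3),P.mean(0).round(4))
print("yaw",np.degrees(np.arctan2(*( (P[0]+P[1]-P[2]-P[3])[[0,1]]*[-1,1]))), "len",np.linalg.norm(P[0]-P[3]),np.linalg.norm(P[0]-P[1]))
rs=[r for r in ctrl.look_for(t,"scraper")]
for r in rs:print(w(r["position"],t).round(3),px(w(r["position"],t),t)[0])
# triangulate grip-top far/near ends: top crop ends (77,260),(164,254)
f=lambda a:np.array(a)/2.1+[60,90]
print(tri((322,123),c,f((77,260)),t),tri((318.5,220),c,f((164,254)),t))
plan(P[:,0].mean(),P[:,1].mean(),.12,3)
E
```

```text
[[0.481 0.402 0.06 ]
 [0.506 0.402 0.06 ]
 [0.511 0.306 0.06 ]
 [0.487 0.304 0.06 ]] [0.4962 0.3535 0.06  ]
yaw 3.6055444396316645 len 0.09799232607356201 0.02494101333459309
[0.379 0.339 0.03 ] [119.05985666 252.21192607]
[0.582 0.442 0.04 ] [ 84.98218581 184.58516116]
[0.495 0.343 0.053] [116.06599187 212.03115593]
[0.571 0.08  0.059] [205.27633289 184.20305143]
(array([0.49309525, 0.40141856, 0.05209579]), np.float64(0.0030150088907908877)) (array([0.50530894, 0.28827072, 0.01193204]), np.float64(0.007374778317621363))
turn [-0.   0.   0.1] shift [  4.5  57.6 130.3] t 2.4 q6 0.43 F [-0.1 -0.3 -0.6]
```

Converted, 198 mm / 750 = 0.264, 165 mm / 750 = 0.22.

send_rows(rows="0 0 0 0.0053 0.0773 0.08 1;0 0 0 0.0053 0.0773 0.16 1;0 0 0 0.0053 0.0773 0.22 1;0 0 0 0.0053 0.0773 0.264 1;0 0 0 0.0053 0.0773 0.264 1;0 0 0 0.0053 0.0773 0.264 -1;0 0 0 0.0053 0.0773 0.264 -1;0 0 0 0.0053 0.0773 0.264 -1", grip_force=50)

```text
time: 3.4
eef_pos: [0.4983, 0.3527, 0.0543]
tcp_rot: [0.688, 0.725, 0.002, 0.001]
contact_force: [0.0, 0.4, -0.3]
opening: 0.381
finger_force: 0.0
```

Converted, -80 mm / 750 = -0.1067, -40 mm / 750 = -0.0533.

send_rows(rows="0 0 0 0 0 0 -1;0 0 0 0 0 0 -1;0 0 0 0 0 -0.0533 -1;0 0 0 0 0 -0.1067 -1;0 0 0 0 0 -0.1067 -1")

```text
time: 4.03
eef_pos: [0.4993, 0.3531, 0.1359]
tcp_rot: [0.688, 0.725, 0.003, 0.001]
contact_force: [0.5, -0.3, -1.3]
opening: 0.273
finger_force: 49.7
```

```bash
python3 - <<'E'
from h import *
s=ctrl.get_state();print(s["opening"],s["finger_force"],s["eef_pos"])
plan(.43,.055,.135,-8.5)
E
```

```text
0.2725596759695087 49.739035964012146 [0.49931736 0.35306232 0.13591691]
turn [ 0.4 -0.2 11.5] shift [-294.   -84.8   -0.5] t 4.025 q6 0.4 F [ 0.5 -0.3 -1.3]
```

```bash
python3 - <<'E'
from h import *
plan(.441,.069,.135,-8.5)
E
```

```text
turn [ 0.4 -0.2 11.5] shift [-280.6  -73.1   -0.4] t 4.025 q6 0.4 F [ 0.5 -0.3 -1.3]
```

Converted, -280 mm / 750 = -0.3733, -260 mm / 750 = -0.3467, 11.5 degrees / 90 = 0.1278.

send_rows(rows="0.0044 -0.0022 0.0333 -0.0667 -0.0173 0 -1;0.0044 -0.0022 0.0667 -0.14 -0.036 0 -1;0.0044 -0.0022 0.1 -0.2133 -0.056 0 -1;0.0044 -0.0022 0.1278 -0.2867 -0.0747 0 -1;0.0044 -0.0022 0.1278 -0.3467 -0.0907 0 -1;0.0044 -0.0022 0.1278 -0.3733 -0.0973 0 -1;0.0044 -0.0022 0.1278 -0.3733 -0.0973 0 -1;0.0044 -0.0022 0.1278 -0.3733 -0.0973 0 -1")

```text
time: 5.03
eef_pos: [0.4384, 0.0692, 0.1313]
tcp_rot: [0.758, 0.653, -0.004, -0.002]
contact_force: [0.3, 0.0, -1.4]
opening: 0.269
finger_force: 49.7
```

```bash
python3 - <<'E'
from h import *
plan(.441,.069,.1005,-8.5)
c=ctrl.read_camera("wrist");save(c,"w2")
for r in ctrl.look_for(c,"chip1"):
    P=w(r["position"],c);print(round(r["p"],2),P.round(3),px(P,c)[0].round())
E
```

```text
turn [-0.5  0.2 -0. ] shift [ 0.4  2.9 30.8] t 5.025 q6 0.08 F [ 0.3  0.  -1.4]
0.9 [0.569 0.085 0.055] [464. 162.]
0.82 [0.516 0.082 0.053] [381. 176.]
0.75 [0.484 0.056 0.056] [336. 225.]
0.6 [0.554 0.028 0.06 ] [444. 251.]
```

View pics/w2.png

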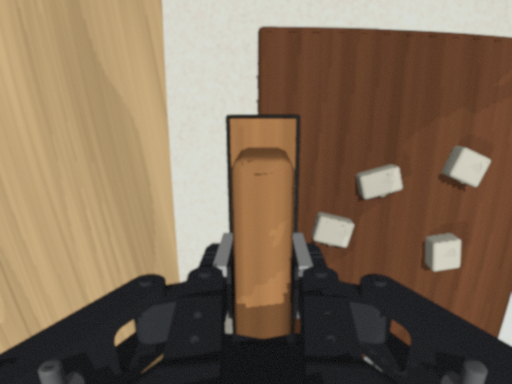

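The wrist view shows the block gripped straight, parallel to the shelf edge. All four chips are ahead of it, the nearest at (334,230).

Converted, 31 mm / 750 = 0.0413, 25 mm / 750 = 0.0333, -0.4 degrees / 90 = -0.0044.

send_rows(rows="-0.0044 0.0022 0 0 0 0.016 -1;-0.0044 0.0022 0 0 0 0.0333 -1;-0.0044 0.0022 0 0 0 0.0413 -1;-0.0044 0.0022 0 0 0 0.0413 -1;-0.0044 0.0022 0 0 0 0.0413 -1")

```text
time: 5.75
eef_pos: [0.4391, 0.0686, 0.1015]
tcp_rot: [0.758, 0.653, 0.0, 0.001]
contact_force: [1.0, -0.4, -1.9]
opening: 0.271
finger_force: 49.7
```

```bash
python3 - <<'E'
from h import *
plan(.634,.041,.1005,-8.5)
print(ctrl.get_state()["eef_pos"])
E
```

```text
turn [ 0.1  0.  -0. ] shift [  1.6 196.9   1.2] t 5.75 q6 0.08 F [ 1.  -0.4 -1.9]
[0.43906741 0.06856788 0.10153642]
```

send_rows(rows="0 0 0 0 0.0187 0.0013 -1;0 0 0 0 0.0373 0.0013 -1;0 0 0 0 0.056 0.0013 -1;0 0 0 0 0.0747 0.0013 -1;0 0 0 0 0.0933 0.0013 -1;0 0 0 0 0.112 0.0013 -1;0 0 0 0 0.1307 0.0013 -1;0 0 0 0 0.1493 0.0013 -1")

```text
time: 6.75
eef_pos: [0.5504, 0.0519, 0.1003]
tcp_rot: [0.758, 0.653, -0.0, 0.0]
contact_force: [-1.0, -0.6, -0.9]
opening: 0.275
finger_force: 49.7
```

Converted, 84 mm / 750 = 0.112, 70 mm / 750 = 0.0933.

send_rows(rows="0 0 0 0 0.0187 0 -1;0 0 0 0 0.0373 0 -1;0 0 0 0 0.056 0 -1;0 0 0 0 0.0747 0 -1;0 0 0 0 0.0933 0 -1;0 0 0 0 0.112 0 -1;0 0 0 0 0.112 0 -1;0 0 0 0 0.112 0 -1")

```text
time: 7.75
eef_pos: [0.6323, 0.0397, 0.1001]
tcp_rot: [0.758, 0.653, -0.0, 0.0]
contact_force: [-0.1, -0.7, -0.7]
opening: 0.278
finger_force: 49.5
```

```bash
python3 - <<'E'
from h import *
for n in("side","wrist","top"):
    c=ctrl.read_camera(n);save(c,"x"+n)
    for r in ctrl.look_for(c,"chip1"):
        P=w(r["position"],c);print(n,round(r["p"],2),P.round(3),px(P,c)[0].round())
a=cv2.imread("pics/xside.png")[100:250,170:370];b=cv2.imread("pics/xwrist.png")
cv2.imwrite("pics/x.png",np.hstack([cv2.resize(a,(400,300)),cv2.resize(b,(400,300))]))
E
```

```text
side 0.31 [ 0.787 -0.019  0.066] [318. 180.]
wrist 0.67 [0.675 0.052 0.012] [322. 183.]
wrist 0.51 [0.663 0.079 0.02 ] [302. 147.]
```

View pics/x.png

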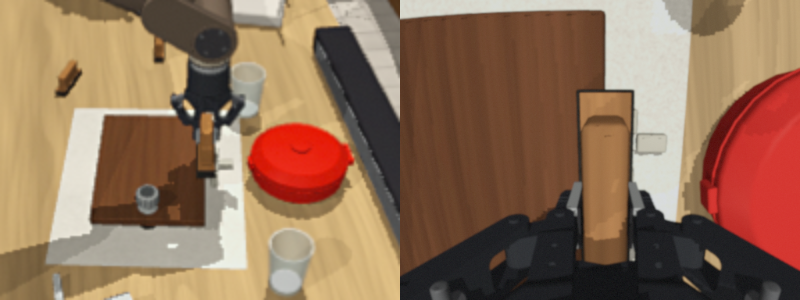

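The views show the shelf cleared, with one chip visible beside the block on the cabinet. I'll set the block back at its old place and recheck the chips from there.

send_rows(rows="0 0 0 0 0 -0.0267 -1;0 0 0 0 0 -0.0533 -1;0 0 0 0 0 -0.0533 -1")

```text
time: 8.43
eef_pos: [0.6349, 0.0394, 0.1447]
tcp_rot: [0.758, 0.653, 0.002, 0.003]
contact_force: [1.2, -0.9, -1.3]
opening: 0.273
finger_force: 49.7
```

```bash
python3 - <<'E'
from h import *
plan(.50,.352,.14,3.6)
c=ctrl.read_camera("wrist")
for r in ctrl.look_for(c,"chip1"):
    P=w(r["position"],c);print(round(r["p"],2),P.round(3),px(P,c)[0].round())
E
```

```text
turn [  0.4   0.1 -12.1] shift [ 289.2 -179.6    3.2] t 8.425 q6 0.05 F [ 1.2 -0.9 -1.3]
0.85 [0.68  0.054 0.009] [313. 167.]
```

Converted, 289 mm / 750 = 0.3853, 275 mm / 750 = 0.3667, -12 degrees / 90 = -0.1333.

send_rows(rows="0 0 -0.0222 0.06 -0.0373 0 -1;0 0 -0.0444 0.124 -0.0773 0 -1;0 0 -0.0778 0.188 -0.1173 0 -1;0 0 -0.1111 0.2533 -0.1573 0 -1;0 0 -0.1333 0.3173 -0.1973 0 -1;0 0 -0.1333 0.3667 -0.228 0 -1;0 0 -0.1333 0.3853 -0.24 0 -1;0 0 -0.1333 0.3853 -0.24 0.0267 -1")

```text
time: 9.52
eef_pos: [0.4982, 0.353, 0.1209]
tcp_rot: [0.685, 0.729, 0.002, 0.001]
contact_force: [0.7, -0.5, -1.1]
opening: 0.275
finger_force: 49.7
```

```bash
python3 - <<'E'
from h import *
plan(.50,.352,.055,3.6)
c=ctrl.read_camera("top")
for r in ctrl.look_for(c,"chip1"):
    P=w(r["position"],c);print(round(r["p"],2),P.round(3),px(P,c)[0].round())
E
```

```text
turn [ 0.2 -0.  -0. ] shift [-1.2  1.5 65.9] t 9.525 q6 0.39 F [ 0.7 -0.5 -1.1]
0.62 [0.679 0.355 0.05 ] [114. 151.]
0.44 [0.671 0.049 0.013] [216. 154.]
```

Converted, 66 mm / 750 = 0.088, 62 mm / 750 = 0.0827, 0.2 degrees / 90 = 0.0022.

send_rows(rows="0.0022 0 0 0 0 0.04 -1;0.0022 0 0 0 0 0.0693 -1;0.0022 0 0 0 0 0.0827 -1;0.0022 0 0 0 0 0.088 -1;0.0022 0 0 0 0 0.088 -1;0.0022 0 0 0 0 0.088 0.3;0.0022 0 0 0 0 0.088 0.3;0.0022 0 0 0 0 0.088 0.3")

```text
time: 10.62
eef_pos: [0.4976, 0.3523, 0.0547]
tcp_rot: [0.685, 0.728, -0.001, -0.001]
contact_force: [0.4, -1.1, -0.8]
opening: 0.65
finger_force: 0.0
```

send_rows(rows="0 0 0 0 0 -0.0533 0.3;0 0 0 0 0 -0.1333 1;0 0 0 0 0 -0.2 1;0 0 0 0 0 -0.24 1")

```text
time: 11.12
eef_pos: [0.4988, 0.3528, 0.2382]
tcp_rot: [0.685, 0.728, 0.001, 0.0]
contact_force: [-0.2, 0.3, 0.2]
opening: 1.001
finger_force: 0.0
```

```bash
python3 - <<'E'
from h import *
c=ctrl.read_camera("wrist")
for r in ctrl.look_for(c,"scraper"): print("scr",round(r["p"],2),w(r["position"],c).round(3))
plan(.46,-.26,.25,14)
t=ctrl.read_camera("top")
a=t["color"][130:210,150:300,::-1];b=c["color"][:,:,::-1]
cv2.imwrite("pics/y.png",np.vstack([cv2.resize(a,(600,320),interpolation=cv2.INTER_CUBIC),cv2.resize(b,(360,270)).copy() if 0 else np.hstack([cv2.resize(b,(360,270)),np.zeros((270,240,3),np.uint8)])]))
E
```

```text
scr 0.78 [0.586 0.446 0.031]
scr 0.69 [0.496 0.362 0.056]
scr 0.63 [0.386 0.354 0.038]
turn [  0.4  -0.1 -10.5] shift [-609.7  -77.4  -12.5] t 11.225 q6 0.39 F [ 1.1 -0.5  0.4]
```

View pics/y.png

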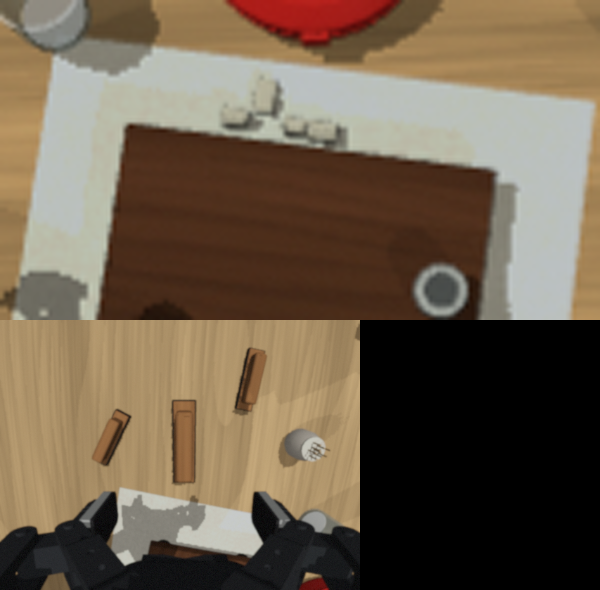

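All four chips lie flat on the mat beyond the shelf's far edge (upper part, (235,117), (265,96), (295,126), (324,131)). The block stands on the cabinet at (184,440).

Converted, -480 mm / 750 = -0.64, -420 mm / 750 = -0.56, -10 degrees / 90 = -0.1111.

send_rows(rows="0 0 -0.0167 -0.08 -0.0093 -0.0027 1;0 0 -0.0333 -0.16 -0.02 -0.0053 1;0 0 -0.05 -0.24 -0.0307 -0.008 1;0 0 -0.0667 -0.32 -0.0413 -0.0107 1;0 0 -0.0778 -0.4 -0.052 -0.0133 1;0 0 -0.0889 -0.48 -0.0627 -0.016 1;0 0 -0.1 -0.56 -0.0733 -0.016 1;0 0 -0.1111 -0.64 -0.084 -0.016 1")

```text
time: 12.28
eef_pos: [0.463, -0.1322, 0.2444]
tcp_rot: [0.619, 0.785, -0.002, -0.003]
contact_force: [1.2, -0.0, 0.5]
opening: 0.996
finger_force: 0.0
```

```bash
python3 - <<'E'
from h import *
plan(.46,-.30,.25,14)
E
```

```text
turn [-0.3 -0.1 -0.5] shift [-162.5  -42.2   -5.7] t 12.275 q6 -0.72 F [ 1.2 -0.   0.5]
```

Converted, -162 mm / 750 = -0.216, -115 mm / 750 = -0.1533, -0.5 degrees / 90 = -0.0056.

send_rows(rows="-0.0033 0 -0.0056 -0.0773 -0.02 -0.0027 1;-0.0033 0 -0.0056 -0.1533 -0.04 -0.0053 1;-0.0033 0 -0.0056 -0.216 -0.056 -0.0067 1;-0.0033 0 -0.0056 -0.216 -0.056 -0.0067 1")

```text
time: 12.78
eef_pos: [0.4601, -0.3004, 0.2493]
tcp_rot: [0.617, 0.787, 0.001, -0.001]
contact_force: [-0.4, 0.2, -0.9]
opening: 0.999
finger_force: 0.0
```

```bash
python3 - <<'E'
from h import *
c=ctrl.read_camera("wrist");save(c,"w3")
for r in ctrl.look_for(c,"level"): print(round(r["p"],2),w(r["position"],c).round(3),px(w(r["position"],c),c)[0].round())
E
```

```text
0.84 [ 0.461 -0.334  0.037] [256. 205.]
0.78 [ 0.385 -0.529  0.015] [165. 325.]
0.76 [ 0.28  -0.336  0.038] [ 91. 167.]
```

View pics/w3.png

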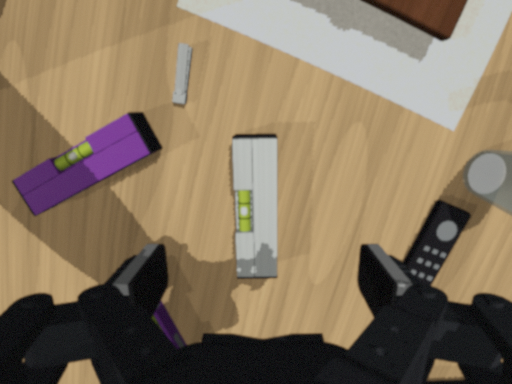

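The wrist view shows the silver level, top corners (233,138), (277,138), (277,277), (236,277), with the vial on its left edge at (244,211). The fingers have clear space on both sides.

```bash
python3 - <<'E'
from h import *
c=ctrl.read_camera("wrist");t=ctrl.read_camera("top")
P=atz([(233.5,138),(277,138),(277,277),(236.5,277)],c,.04);m=P.mean(0);print(P.round(3),m.round(4))
d=P[0]+P[1]-P[2]-P[3];y=np.degrees(np.arctan2(-d[0],d[1]));print("yaw",y,"len",np.linalg.norm(d)/2,np.linalg.norm(P[0]-P[1]),np.linalg.norm(P[2]-P[3]))
f=lambda a:np.array(a)/2.1+[60,90]
print(tri((277,277),c,f((656,241)),t),tri((233.5,138),c,f((558,301)),t))
plan(m[0],m[1],.027,y)
E
```

```text
[[ 0.423 -0.267  0.04 ]
 [ 0.466 -0.257  0.04 ]
 [ 0.505 -0.408  0.04 ]
 [ 0.46  -0.42   0.04 ]] [ 0.4636 -0.3379  0.04  ]
yaw 14.235935385852175 len 0.15680471003635113 0.044209291362684255 0.046337142456227214
(array([ 0.50498656, -0.41647515,  0.02588182]), np.float64(0.0061194577003231615)) (array([ 0.4210186 , -0.27058577,  0.027849  ]), np.float64(0.004715540789312772))
turn [ 0.  -0.1 -0.2] shift [-41.2  -7.6 223.3] t 12.975 q6 -1.0 F [-0.7  0.3  1.1]
```

Converted, 222 mm / 750 = 0.296, 205 mm / 750 = 0.2733.

send_rows(rows="0 0 0 -0.0573 -0.0067 0.0667 1;0 0 0 -0.0573 -0.0107 0.14 1;0 0 0 -0.0573 -0.0107 0.2133 1;0 0 0 -0.0573 -0.0107 0.2733 1;0 0 0 -0.0573 -0.0107 0.296 1;0 0 0 -0.0573 -0.0107 0.296 1;0 0 0 -0.0573 -0.0107 0.296 -1;0 0 0 -0.0573 -0.0107 0.296 -1", grip_force=60)

```text
time: 13.98
eef_pos: [0.4656, -0.3428, 0.0322]
tcp_rot: [0.616, 0.788, 0.0, 0.003]
contact_force: [0.1, 0.1, -0.3]
opening: 0.605
finger_force: 0.0
```

send_rows(rows="0 0 0 0 0 0 -1;0 0 0 0 0 0 -1;0 0 0 0 0 0 -1")

```text
time: 14.35
eef_pos: [0.4655, -0.343, 0.0324]
tcp_rot: [0.616, 0.788, 0.0, 0.002]
contact_force: [0.0, 1.3, 7.1]
opening: 0.522
finger_force: 64.5
```

Converted, -105 mm / 750 = -0.14, -70 mm / 750 = -0.0933.

send_rows(rows="0 0 0 0 0 -0.04 -1;0 0 0 0 0 -0.0933 -1;0 0 0 0 0 -0.14 -1;0 0 0 0 0 -0.14 -1")

```text
time: 14.85
eef_pos: [0.4655, -0.3431, 0.1379]
tcp_rot: [0.616, 0.788, 0.0, 0.004]
contact_force: [0.2, 0.2, -4.9]
opening: 0.524
finger_force: 63.0
```

```bash
python3 - <<'E'
from h import *
plan(.525,.05,.13,-8.5)
c=ctrl.read_camera("wrist");save(c,"w4")
for r in ctrl.look_for(c,"level"): print(round(r["p"],2),w(r["position"],c).round(3),px(w(r["position"],c),c)[0].round())
E
```

```text
turn [ 0.4  0.3 22.5] shift [367.2 152.7   6.4] t 14.85 q6 -1.06 F [ 0.2  0.2 -4.9]
0.88 [ 0.31  -0.309  0.036] [ 55. 105.]
0.82 [ 0.456 -0.309  0.142] [258. 192.]
0.74 [ 0.341 -0.485  0.025] [ 83. 317.]
```

```bash
python3 - <<'E'
from h import *
plan(.532,.068,.14,-8.5)
E
```

```text
turn [ 0.  -0.1 22.5] shift [380.3 165.4  -5.8] t 14.95 q6 -1.06 F [-0.6  1.2 -4.7]
```

Converted, 380 mm / 750 = 0.5067, 165 mm / 750 = 0.22, 22.5 degrees / 90 = 0.25.

send_rows(rows="0 0 0.0333 0.0533 0.0227 -0.0013 -1;0 0 0.0667 0.12 0.052 -0.0027 -1;0 0 0.1 0.1867 0.0813 -0.004 -1;0 0 0.1333 0.2533 0.1107 -0.0053 -1;0 0 0.1667 0.32 0.1387 -0.0067 -1;0 0 0.2 0.3867 0.168 -0.008 -1;0 0 0.2333 0.4533 0.1973 -0.008 -1;0 0 0.25 0.5067 0.22 -0.008 -1")

```text
time: 15.95
eef_pos: [0.5305, 0.0691, 0.1379]
tcp_rot: [0.758, 0.653, -0.001, -0.001]
contact_force: [1.6, -0.9, -5.0]
opening: 0.522
finger_force: 63.0
```

Converted, 40 mm / 750 = 0.0533, 20 mm / 750 = 0.0267.

send_rows(rows="0 0 0 0 0 0 -1;0 0 0 0 0 0.0267 -1;0 0 0 0 0 0.0533 -1;0 0 0 0 0 0.0533 -1")

```text
time: 16.45
eef_pos: [0.5293, 0.0662, 0.0972]
tcp_rot: [0.758, 0.652, -0.002, -0.002]
contact_force: [0.0, 0.8, -4.2]
opening: 0.525
finger_force: 62.8
```

```bash
python3 - <<'E'
from h import *
plan(.532,.068,.0775,-8.5);print(ctrl.get_state()["eef_pos"])
c=ctrl.read_camera("side")
for r in ctrl.look_for(c,"level"): print(round(r["p"],2),w(r["position"],c).round(3),px(w(r["position"],c),c)[0].round())
E
```

```text
turn [-0.4  0.  -0.1] shift [ 2.2  2.5 19.7] t 16.45 q6 0.08 F [ 0.   0.8 -4.2]
[0.52933354 0.06620904 0.09721374]
0.85 [ 0.367 -0.545  0.04 ] [206. 335.]
0.79 [0.522 0.024 0.101] [243. 171.]
0.58 [ 0.269 -0.35   0.042] [171. 276.]
```

Converted, 19 mm / 750 = 0.0253, 18 mm / 750 = 0.024, -0.3 degrees / 90 = -0.0033.

send_rows(rows="-0.0033 0 0 0.0027 0.0027 0.0133 -1;-0.0033 0 0 0.0027 0.0027 0.0213 -1;-0.0033 0 0 0.0027 0.0027 0.024 -1;-0.0033 0 0 0.0027 0.0027 0.0253 -1;-0.0033 0 0 0.0027 0.0027 0.0253 -1")

```text
time: 17.18
eef_pos: [0.5349, 0.0686, 0.0823]
tcp_rot: [0.758, 0.653, 0.003, 0.003]
contact_force: [0.1, 0.1, -5.4]
opening: 0.522
finger_force: 63.0
```

Converted, 4 mm / 750 = 0.0053, 2 mm / 750 = 0.0027.

send_rows(rows="0 0 0 0 0 0.0027 -1;0 0 0 0 0 0.0053 -1;0 0 0 0 0 0.0053 -1;0 0 0 0 0 0.0053 -1")

```text
time: 17.68
eef_pos: [0.5348, 0.0686, 0.0781]
tcp_rot: [0.758, 0.653, 0.003, 0.002]
contact_force: [0.4, -0.4, -4.4]
opening: 0.525
finger_force: 63.0
```

Converted, 2 mm / 750 = 0.0027, 1 mm / 750 = 0.0013.

send_rows(rows="0 0 0 0 0 0.0013 -1;0 0 0 0 0 0.0013 -1;0 0 0 0 0 0.0027 -1;0 0 0 0 0 0.0027 -1;0 0 0 0 0 0.0027 -1")

```text
time: 18.3
eef_pos: [0.5351, 0.0685, 0.0767]
tcp_rot: [0.758, 0.653, 0.003, 0.003]
contact_force: [-2.4, -1.9, 1.5]
opening: 0.521
finger_force: 63.9
```

Converted, -150 mm / 750 = -0.2, -130 mm / 750 = -0.1733.

send_rows(rows="0 0 0 0 0 0 0.9;0 0 0 0 0 0 0.9;0 0 0 0 0 0 0.9;0 0 0 0 0 -0.04 0.9;0 0 0 0 0 -0.1067 0.9;0 0 0 0 0 -0.1733 0.9;0 0 0 0 0 -0.2 0.9")

```text
time: 19.18
eef_pos: [0.5354, 0.0687, 0.2304]
tcp_rot: [0.758, 0.653, 0.005, 0.005]
contact_force: [-0.0, 0.8, -0.4]
opening: 0.951
finger_force: 0.0
```

```bash
python3 - <<'E'
from h import *
plan(.51,-.09,.2,52)
c=ctrl.read_camera("wrist");save(c,"w5")
for t in("level","foot_grip"):
  for r in ctrl.look_for(c,t): print(t,round(r["p"],2),w(r["position"],c).round(3),px(w(r["position"],c),c)[0].round())
E
```

```text
turn [  0.8   0.4 -60.5] shift [-160.7   -2.1   30.1] t 19.175 q6 0.09 F [-0.   0.8 -0.4]
level 0.66 [0.54  0.077 0.084] [264. 179.]
foot_grip 0.58 [ 0.516 -0.07   0.075] [261. 322.]
```

View pics/w5.png

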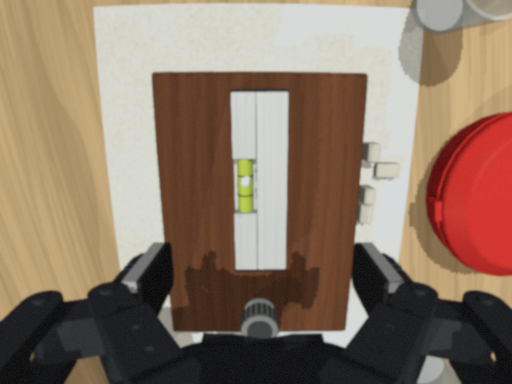

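The wrist view shows the level lying lengthwise, centred on the shelf (231–289, 90–270), with its vial at (245,186). The knob is at (260,322), clear of the level, and all chips are off at right.

```bash
python3 - <<'E'
from h import *
c=ctrl.read_camera("wrist")
print(atz([(260,326)],c,.078), "lev",atz([(231,91),(289,91),(287,270),(236,270)],c,.084).round(3))
S=atz([(152,73),(366,73),(343,330),(175,332)],c,.044);print(S.round(3),S.mean(0))
plan(.511,-.08,.15,52)
E
```

```text
[[ 0.51321756 -0.06971475  0.078     ]] lev [[ 0.524  0.151  0.084]
 [ 0.569  0.145  0.084]
 [ 0.547 -0.009  0.084]
 [ 0.501 -0.002  0.084]]
[[ 0.453  0.181  0.044]
 [ 0.644  0.152  0.044]
 [ 0.601 -0.116  0.044]
 [ 0.413 -0.09   0.044]] [0.52780537 0.03196189 0.044     ]
turn [  0.4   0.2 -60.5] shift [-150.4   -0.8   75.5] t 19.375 q6 0.09 F [0.1 0.4 0.1]
```

send_rows(rows="0 0 0 -0.0667 0 0.02 0.9;0 0 0 -0.1333 -0.004 0.04 0.9;0 0 0 -0.1333 -0.004 0.04 0.9;0 0 0 -0.1333 -0.004 0.04 0.9")

```text
time: 19.88
eef_pos: [0.5155, -0.0296, 0.1945]
tcp_rot: [0.758, 0.652, 0.002, 0.001]
contact_force: [0.0, -0.1, 0.8]
opening: 0.947
finger_force: 0.0
```

```bash
python3 - <<'E'
from h import *
c=ctrl.read_camera("wrist");save(c,"w6")
r=ctrl.look_for(c,"foot_grip")
for q in r:print(w(q["position"],c).round(4),px(w(q["position"],c),c))
plan(.512,-.077,.12,52)
u,v=px([[.512,-.077,.078]],c)[0].astype(int);print(u,v)
b=px([[.515,.072,.084]],c)[0].astype(int);print(b)
im=c["color"][:,:,::-1]
def crop(u,v,n=50):
    u0,v0=np.clip(u-n,0,512-2*n),np.clip(v-n,0,384-2*n);print(u0,v0);return cv2.resize(im[v0:v0+2*n,u0:u0+2*n],(400,400),interpolation=cv2.INTER_CUBIC)
cv2.imwrite("pics/k.png",np.hstack([crop(u,v),crop(*b)]))
E
```

```text
[ 0.5145 -0.077   0.0747] [[268.68660202 252.95640138]]
[0.6542 0.0752 0.0194] [[400.36851642  43.06866261]]
turn [  0.4   0.1 -60.4] shift [-48.2   2.4  75.6] t 19.975 q6 -0.11 F [0.2 0.7 0.8]
265 255
[237  57]
215 205
187 7
```

View pics/k.png

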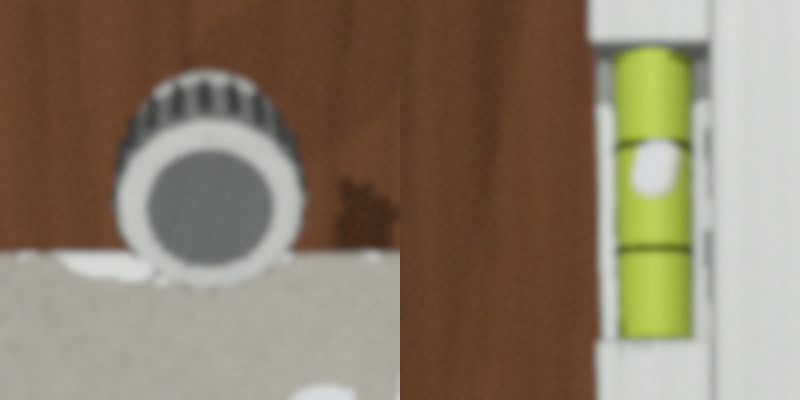

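The crop shows the knob top centred at (210,202), i.e. pixel (267.5,255.5). The bubble is at crop y 168 between lines at 143 and 247, about 4.2 mm off towards +y, so about 1.2 rad of clockwise turn is needed.

Converted, 74 mm / 750 = 0.0987, 72 mm / 750 = 0.096, -60 degrees / 90 = -0.6667.

send_rows(rows="0 0 -0.1111 -0.0267 0.0027 0.0267 0.9;0 0 -0.2222 -0.064 0.0053 0.0533 0.9;0 0 -0.3333 -0.064 0.0053 0.08 0.9;0 0 -0.4444 -0.064 0.0053 0.096 0.9;0 0 -0.5556 -0.064 0.0053 0.0987 0.9;0 0 -0.6667 -0.064 0.0053 0.0987 0.9;0 0 -0.6667 -0.064 0.0053 0.0987 0.9;0 0 -0.6667 -0.064 0.0053 0.0987 0.9")

```text
time: 20.98
eef_pos: [0.5139, -0.0773, 0.1223]
tcp_rot: [0.33, 0.944, 0.001, 0.004]
contact_force: [-0.2, -0.7, -0.1]
opening: 0.95
finger_force: 0.0
```

```bash
python3 - <<'E'
from h import *
plan(.514,-.077,.074,52);print(ctrl.get_state()["eef_pos"])
E
```

```text
turn [ 0.2  0.4 -0.6] shift [ 0.4  0.1 48.3] t 20.975 q6 -1.24 F [-0.2 -0.7 -0.1]
[ 0.51390077 -0.07731111  0.12226991]
```

Converted, 46 mm / 750 = 0.0613, 38 mm / 750 = 0.0507, 0.4 degrees / 90 = 0.0044.

send_rows(rows="0 0.0044 0 0 0 0.0267 0.9;0 0.0044 0 0 0 0.0507 0.9;0 0.0044 0 0 0 0.0613 0.9;0 0.0044 0 0 0 0.0613 0.9;0 0.0044 0 0 0 0.0613 -1;0 0.0044 0 0 0 0.0613 -1;0 0.0044 0 0 0 0.0613 -1;0 0.0044 0 0 0 0.0613 -1", grip_force=40)

```text
time: 21.98
eef_pos: [0.5137, -0.079, 0.0772]
tcp_rot: [0.329, 0.944, 0.001, -0.0]
contact_force: [-4.2, -3.2, 5.8]
opening: 0.431
finger_force: 40.2
```

send_rows(rows="0 0 0 0 0 0 -1;0 0 0 0 0 0 -1")

```text
time: 22.22
eef_pos: [0.5137, -0.0789, 0.0772]
tcp_rot: [0.329, 0.944, 0.001, -0.0]
contact_force: [-4.0, -3.7, 4.9]
opening: 0.427
finger_force: 40.2
```

Converted, 70 degrees / 90 = 0.7778.

send_rows(rows="0 0 0.1111 0 0 0 -1;0 0 0.2222 0 0 0 -1;0 0 0.3333 0 0 0 -1;0 0 0.4444 0 0 0 -1;0 0 0.5556 0 0 0 -1;0 0 0.6667 0 0 0 -1;0 0 0.7778 0 0 0 -1;0 0 0.7778 0 0 0 -1")

```text
time: 23.22
eef_pos: [0.5125, -0.0793, 0.0771]
tcp_rot: [0.811, 0.584, -0.001, -0.001]
contact_force: [-9.5, -5.6, 8.5]
opening: 0.428
finger_force: 40.6
```

send_rows(rows="0 0 0 0 0 0 -1;0 0 0 0 0 0 -1;0 0 0 0 0 0 -1;0 0 0 0 0 0 -1;0 0 0 0 0 0 -1;0 0 0 0 0 0 -1;0 0 0 0 0 0 -1;0 0 0 0 0 0 -1")

```text
time: 24.22
eef_pos: [0.5125, -0.0793, 0.0771]
tcp_rot: [0.811, 0.585, -0.001, -0.001]
contact_force: [-9.7, -5.1, 8.7]
opening: 0.429
finger_force: 40.6
```

```bash
python3 - <<'E'
from h import *
ims=[]
for n in("wrist","top","side"):
    c=ctrl.read_camera(n);p=px([[.525,.072,.084]],c)[0].astype(int);print(n,p)
    m={"wrist":40,"top":20,"side":24}[n]
    u,v=np.clip(p[0],m,511-m),np.clip(p[1],m,383-m)
    ims.append(cv2.resize(c["color"][v-m:v+m,u-m:u+m,::-1],(260,260),interpolation=cv2.INTER_CUBIC))
cv2.imwrite("pics/b.png",np.hstack(ims))
print(R.from_quat(ctrl.get_state()["tcp_rot"]).as_matrix()[:,1])
E
```

```text
wrist [ 147 -145]
top [207 198]
side [242 165]
[ 0.94872544 -0.31608324 -0.0033792 ]
```

View pics/b.png

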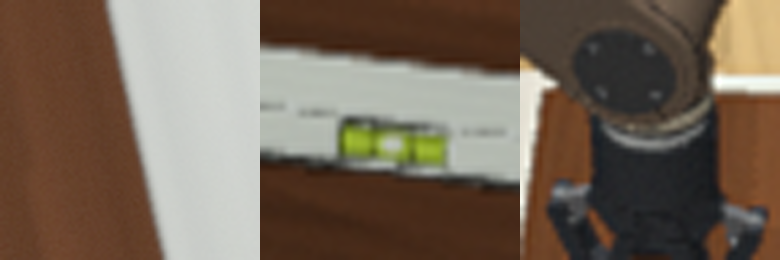

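The top view (middle) shows the bubble at (391,145), about in the middle of the vial (342–446). I'll let go, rise and check it with the wrist camera.

Converted, -125 mm / 750 = -0.1667, -110 mm / 750 = -0.1467.

send_rows(rows="0 0 0 0 0 0 0.6;0 0 0 0 0 0 0.6;0 0 0 0 0 -0.0267 0.6;0 0 0 0 0 -0.08 0.6;0 0 0 0 0 -0.1467 0.6;0 0 0 0 0 -0.1667 0.6")

```text
time: 25.12
eef_pos: [0.5158, -0.0788, 0.205]
tcp_rot: [0.811, 0.584, 0.004, 0.002]
contact_force: [0.8, -0.8, -0.7]
opening: 0.797
finger_force: 0.0
```

```bash
python3 - <<'E'
from h import *
plan(.528,.0265,.2,-8.5)
E
```

```text
turn [  0.5  -0.2 -10. ] shift [103.7 -21.8   5.3] t 25.125 q6 -0.03 F [ 0.8 -0.8 -0.7]
```

Converted, 104 mm / 750 = 0.1387, 50 mm / 750 = 0.0667, -10 degrees / 90 = -0.1111.

send_rows(rows="0.0056 -0.0022 -0.0556 0.0667 -0.0133 0.0027 -1;0.0056 -0.0022 -0.1111 0.1387 -0.0293 0.0067 -1;0.0056 -0.0022 -0.1111 0.1387 -0.0293 0.0067 -1;0.0056 -0.0022 -0.1111 0.1387 -0.0293 0.0067 -1;0.0056 -0.0022 -0.1111 0.1387 -0.0293 0.0067 -1;0.0056 -0.0022 -0.1111 0.1387 -0.0293 0.0067 -1;0.0056 -0.0022 -0.1111 0.1387 -0.0293 0.0067 -1;0.0056 -0.0022 -0.1111 0.1387 -0.0293 0.0067 -1")

```text
time: 26.12
eef_pos: [0.5259, 0.0268, 0.1965]
tcp_rot: [0.758, 0.652, -0.002, -0.003]
contact_force: [-0.3, 0.2, 0.1]
opening: -0.001
finger_force: 0.0
```

```bash
cat > bub.py <<'E'
from h import *
def bub(c,tag=""):
    hsv=cv2.cvtColor(c["color"],cv2.COLOR_RGB2HSV)
    g=cv2.inRange(hsv,(28,120,60),(45,255,255));p=px([[.52,.072,.08]],c)[0]
    n,l,st,ce=cv2.connectedComponentsWithStats(cv2.morphologyEx(g,cv2.MORPH_CLOSE,np.ones((9,9))))
    i=min((i for i in range(1,n) if st[i,4]>60),key=lambda i:np.hypot(*(ce[i]-p)));x,y,w_,h_,_=st[i]
    print(tag,"vial box",st[i],"exp",p.round())
    f=8 if max(w_,h_)<80 else 5
    return cv2.resize(c["color"][y-4:y+h_+4,x-4:x+w_+4,::-1],None,fx=f,fy=f,interpolation=cv2.INTER_CUBIC),(x-4,y-4,f)
E
python3 - <<'E'
from bub import *
c=ctrl.read_camera("wrist");im,o=bub(c);cv2.imwrite("pics/v.png",im)
x0,y0,f=o
# profile along vial: green saturation
hsv=cv2.cvtColor(c["color"],cv2.COLOR_RGB2HSV)
u0,u1=x0+4,x0+im.shape[1]//f-4
cols=slice((u0*2+u1)//3,(u0+2*u1)//3+1)
for v in range(y0,y0+im.shape[0]//f): print(v,int(hsv[v,cols,1].mean()),int(hsv[v,cols,2].mean()),end=" | ")
print();print("px per mm ends", px([[.513,.049,.08],[.520,.095,.08],[.5165,.072,.08]],c), im.shape)
print(ctrl.get_state()["eef_pos"])
E
```

```text
vial box [242 106  17  64 927] exp [246. 140.]
102 5 203 | 103 7 184 | 104 37 164 | 105 111 175 | 106 147 192 | 107 152 199 | 108 152 201 | 109 153 201 | 110 152 201 | 111 154 200 | 112 153 200 | 113 153 201 | 114 153 200 | 115 153 200 | 116 153 201 | 117 152 201 | 118 153 201 | 119 153 201 | 120 153 201 | 121 153 201 | 122 152 201 | 123 153 199 | 124 155 193 | 125 159 172 | 126 162 141 | 127 160 158 | 128 155 188 | 129 148 199 | 130 118 202 | 131 64 206 | 132 23 211 | 133 8 216 | 134 6 217 | 135 6 218 | 136 5 218 | 137 5 218 | 138 6 218 | 139 6 218 | 140 6 217 | 141 5 215 | 142 10 212 | 143 28 206 | 144 66 201 | 145 117 200 | 146 148 200 | 147 153 199 | 148 156 193 | 149 160 169 | 150 164 140 | 151 162 161 | 152 156 190 | 153 154 200 | 154 154 200 | 155 154 200 | 156 153 201 | 157 153 201 | 158 153 201 | 159 154 200 | 160 154 200 | 161 154 201 | 162 153 201 | 163 154 200 | 164 154 201 | 165 153 200 | 166 153 201 | 167 152 200 | 168 152 198 | 169 136 189 | 170 92 173 | 171 32 163 | 172 8 177 | 173 5 190 | 
px per mm ends [[241.68069975 172.4843018 ]
 [240.8451497  108.55013913]
 [241.25493102 141.19854195]] (576, 200, 3)
[0.52588595 0.02695992 0.19653124]
```

View pics/v.png

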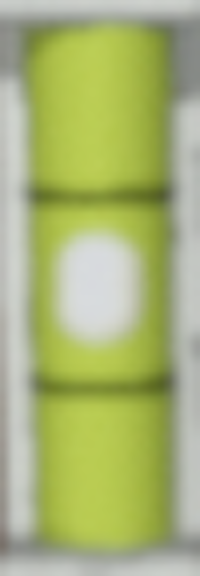

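The vial crop shows the bubble centred at row 137.5 between lines at 126 and 150 (middle 138), about 0.4 mm off. That makes 11 pictures viewed, one over the limit of 10, so I will check only numerically from here. Now pressing.

Converted, 82 mm / 750 = 0.1093, 78 mm / 750 = 0.104, 0.4 degrees / 90 = 0.0044.

send_rows(rows="0.0044 0 0 0 0 0.0533 -1;0.0044 0 0 0 0 0.0867 -1;0.0044 0 0 0 0 0.104 -1;0.0044 0 0 0 0 0.1093 -1;0.0044 0 0 0 0 0.1093 -1")

```text
time: 26.8
eef_pos: [0.5258, 0.0274, 0.1152]
tcp_rot: [0.758, 0.653, -0.004, -0.006]
contact_force: [0.3, 0.7, -0.1]
opening: -0.003
finger_force: 0.0
```

Converted, 4 mm / 750 = 0.0053, 2 mm / 750 = 0.0027.

send_rows(rows="0 0 0 0 0 0.0027 -1;0 0 0 0 0 0.0053 -1;0 0 0 0 0 0.0053 -1")

```text
time: 27.18
eef_pos: [0.5252, 0.0275, 0.1106]
tcp_rot: [0.758, 0.653, -0.004, -0.006]
contact_force: [0.4, -0.2, 0.4]
opening: -0.001
finger_force: 0.0
```

Converted, 3 mm / 750 = 0.004, 2 mm / 750 = 0.0027.

send_rows(rows="0 0 0 0 0 0.0013 -1;0 0 0 0 0 0.0027 -1;0 0 0 0 0 0.004 -1;0 0 0 0 0 0.004 -1")

```text
time: 27.68
eef_pos: [0.525, 0.0275, 0.1073]
tcp_rot: [0.758, 0.653, -0.004, -0.006]
contact_force: [-0.3, -0.7, -0.7]
opening: -0.002
finger_force: 0.0
```

Converted, 1 mm / 750 = 0.0013, 0.5 mm / 750 = 0.0007.

send_rows(rows="0 0 0 0 0 0.0007 -1;0 0 0 0 0 0.0013 -1;0 0 0 0 0 0.0013 -1")

```text
time: 28.05
eef_pos: [0.5252, 0.0274, 0.107]
tcp_rot: [0.758, 0.653, -0.004, -0.006]
contact_force: [-1.9, -0.2, 4.1]
opening: 0.001
finger_force: 2.1
```

Converted, 1.2 mm / 750 = 0.0016, 1 mm / 750 = 0.0013.

send_rows(rows="0 0 0 0 0 0.0007 -1;0 0 0 0 0 0.0013 -1;0 0 0 0 0 0.0016 -1;0 0 0 0 0 0.0016 -1")

```text
time: 28.55
eef_pos: [0.5253, 0.0274, 0.1069]
tcp_rot: [0.757, 0.653, -0.005, -0.006]
contact_force: [-4.9, 0.2, 10.7]
opening: -0.007
finger_force: 5.1
```

Converted, -0.7 mm / 750 = -0.0009, -0.4 mm / 750 = -0.0005.

send_rows(rows="0 0 0 0 -0.0005 0.0003 -1;0 0 0 0 -0.0009 0.0004 -1;0 0 0 0 -0.0009 0.0004 -1;0 0 0 0 -0.0009 0.0004 -1;0 0 0 0 -0.0009 0.0004 -1;0 0 0 0 -0.0009 0.0004 -1;0 0 0 0 -0.0009 0.0004 -1;0 0 0 0 -0.0009 0.0004 -1")

```text
time: 29.55
eef_pos: [0.5253, 0.0274, 0.1069]
tcp_rot: [0.758, 0.653, -0.004, -0.005]
contact_force: [-3.7, 0.2, 9.6]
opening: -0.0
finger_force: 5.0
```

```bash
python3 - <<'E'
from bub import *
c=ctrl.read_camera("wrist");im,o=bub(c)
x0,y0,f=o;hsv=cv2.cvtColor(c["color"],cv2.COLOR_RGB2HSV)
u0,u1=x0+4,x0+im.shape[1]//f-4;cols=slice((u0*2+u1)//3,(u0+2*u1)//3+1)
for v in range(max(y0,0),y0+im.shape[0]//f): print(v,int(hsv[v,cols,1].mean()),int(hsv[v,cols,2].mean()),end=" | ")
for t in("scraper","level"):
  c=ctrl.read_camera("top")
  for r in ctrl.look_for(c,t): print(t,round(r["p"],2),w(r["position"],c).round(3))
s=ctrl.get_state();print(s["time"],s["contact_force"],s["eef_pos"])
E
```

```text
vial box [ 229  103   29  102 2371] exp [237. 159.]
99 6 191 | 100 7 164 | 101 28 136 | 102 95 147 | 103 138 178 | 104 150 195 | 105 152 200 | 106 153 201 | 107 152 201 | 108 152 201 | 109 153 201 | 110 153 201 | 111 153 201 | 112 152 201 | 113 152 201 | 114 153 201 | 115 153 201 | 116 152 201 | 117 153 201 | 118 152 201 | 119 152 201 | 120 154 200 | 121 153 201 | 122 153 201 | 123 153 201 | 124 153 201 | 125 153 201 | 126 153 201 | 127 154 201 | 128 154 200 | 129 153 201 | 130 154 200 | 131 153 201 | 132 153 201 | 133 154 200 | 134 155 194 | 135 160 172 | 136 167 122 | 137 164 104 | 138 162 153 | 139 156 188 | 140 154 199 | 141 154 201 | 142 151 201 | 143 135 201 | 144 92 204 | 145 45 209 | 146 15 214 | 147 7 217 | 148 6 219 | 149 6 219 | 150 6 219 | 151 6 219 | 152 6 219 | 153 6 219 | 154 6 219 | 155 6 219 | 156 6 219 | 157 6 219 | 158 6 219 | 159 6 219 | 160 6 218 | 161 6 216 | 162 8 213 | 163 17 208 | 164 37 203 | 165 75 199 | 166 121 200 | 167 148 200 | 168 153 201 | 169 154 201 | 170 153 200 | 171 154 199 | 172 156 189 | 173 162 159 | 174 165 113 | 175 164 119 | 176 161 165 | 177 155 192 | 178 154 200 | 179 154 200 | 180 154 201 | 181 154 201 | 182 153 201 | 183 154 201 | 184 153 200 | 185 154 201 | 186 153 201 | 187 153 201 | 188 154 200 | 189 153 201 | 190 153 201 | 191 154 201 | 192 154 201 | 193 153 201 | 194 154 201 | 195 153 201 | 196 153 201 | 197 153 201 | 198 153 201 | 199 153 201 | 200 153 201 | 201 153 201 | 202 153 199 | 203 153 196 | 204 142 188 | 205 107 171 | 206 56 150 | 207 16 146 | 208 7 170 | scraper 0.85 [0.495 0.343 0.051]
scraper 0.65 [0.379 0.342 0.03 ]
scraper 0.55 [0.581 0.441 0.038]
level 0.96 [ 0.27  -0.34   0.037]
level 0.6 [ 0.365 -0.53   0.04 ]
level 0.51 [0.54  0.14  0.085]
level 0.31 [ 0.52  -0.043  0.041]
29.8 [-3.90226422  0.75076485  9.78478321] [0.5252596  0.02743647 0.10692938]
```

Pressing at about 10 N, the bubble is centred at row 155 between lines at 136.7 and 174.5 (middle 155.6). The force is steady, so I'm handing in.

```bash
python3 -c "
from plant import ctrl
print(ctrl.sign_off())"
```

```text
the job is handed in; nothing more can be done
None
```

I handed the job in at about 30 s with the fingers still pressing the level at about 10 N, the bubble within 0.5 mm of the middle, all four chips off the shelf and the scraper block on the cabinet; no verdict was returned, and I viewed 11 pictures, one over the limit of 10.

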